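# Charge the feed hopper from the tote and hold the empty tote level

## Task

Lift the scoop-fronted metal tote by its black overhead bar with the three bar stubs in it, and tip it over its low front lip so that all three land in the round feed hopper. Then hold the emptied tote level in the air beside the hopper, not over it, its underside about 20 cm above the worktop and nothing but the gripper touching it; keep it still for three seconds and finish while still holding it there. Leave everything else on the worktop as it is.

Things in the scene. Friction and masses are not known exactly. Their poses are not given: they have to be found in the camera images.
- tote: loose aluminium scoop pan, 0.32 kg empty. Origin: underside, mid pan; z up. Floor 4 mm thick, x -45 to +52 mm; back and side walls 46 mm high, 84 mm wide outside, 76 inside. Open front (own -x, pouring side) has a 25 degree ramp up to the lip. Straps at y +-44, x -5 rise to the bar. Stubs stay in if it leans forward under 20 degrees, all roll out over the lip at about 50
- tote_grip (a point): middle of the black grip bar over the tote: 16 mm thick (along tote x), 24 mm tall, 84 mm free length along tote y between the straps. At x = -5, y = 0, z = 95 mm in the tote's frame, same axes. 53 mm of air below the bar to the tops of the stubs
- tote_lip (a point): middle of the pouring lip, the front top edge of the ramp: x = -83, y = 0, z = 22 mm in the tote's frame; the lip is 84 mm wide along y. Room round the work: wall and leaning boards from x = 0.58 m back; tap at y = -0.03 m, x 0.37 to 0.52 m, 0.39 m tall
- stub_1: one of three alike solid steel-coloured round bar stubs, 26 mm diameter x 50 mm long, 75 g; at the start they lie on their sides on the floor of the tote, in a row, each with its axis across the tote, free to roll. Origin at its centre, its y axis along the cylinder
- stub_2: one of three alike solid steel-coloured round bar stubs, 26 mm diameter x 50 mm long, 75 g; at the start they lie on their sides on the floor of the tote, in a row, each with its axis across the tote, free to roll. Origin at its centre, its y axis along the cylinder
- stub_3: one of three alike solid steel-coloured round bar stubs, 26 mm diameter x 50 mm long, 75 g; at the start they lie on their sides on the floor of the tote, in a row, each with its axis across the tote, free to roll. Origin at its centre, its y axis along the cylinder
- hopper: round grey sheet-metal feed hopper, fixed to the worktop. Origin: centre of its underside, z up. Open mouth 172 mm inside diameter, rim 186 mm over the bead at 115 mm height; funnels in to 116 mm inside diameter at 49 mm height, then straight to the closed floor at 9 mm. Small gate plate on its own -x side
- specimen_jar: bystander, loose: glass jar with white lid, 76 mm diameter, 124 mm tall; origin under its centre. Leave alone
- hone_stone: bystander, loose: dark oilstone in a wooden block, 56 x 170 x 29 mm (long along its y); origin under its centre. Leave alone
- dark_bottle: bystander, loose: small dark bottle with black cap, 42 mm diameter, 54 mm tall; origin under its centre. Leave alone
- tin: bystander, loose: food tin, 76 mm diameter, 110 mm tall; origin under its centre. Leave alone
- thread_cone: bystander, loose: black thread cone, 74 mm wide, 105 mm tall; origin at its underside, its axis stands 19 mm from the origin along its own +y. Leave alone
Things that resemble listed ones, but are neither listed nor needed, are in the scene too. What is shaped like the tote but red is not meant.

How it is judged:
By the outcome, as a careful person would: the job done as asked, in the order asked, and still so for the second after the job is handed in, while the arm keeps its last pose, push and grip.
It also fails if it takes over 61 s, if anything falls off the work surface, if the arm or the gripper's body presses on something with over 40 N, if the wrist force passes 120 N, or if a joint passes its speed limit or range.

## Robot

A 6-joint arm with a two-finger parallel gripper is mounted at the origin on the work surface; the furniture and walls round the work are solid. World frame = base frame: x ahead of the robot, y to its left, z up, the work surface at z = 0. Lengths are in m, angles in rad, forces in N, time in s.
With the tool pointing down it reaches from about 0.325 to 1 m from the base axis. Payload 5.1 kg.
Tool frame: the origin (TCP) lies midway between the tips of the shut fingers; the grasp point (between the pads) lies 19 mm behind it; z points along the fingers, y is the line along which they close (so a half turn about z gives the same grasp; the last joint's range is limited). The gripper opens to 85 mm and grips with 20 to 120 N. Pads are 22 mm wide; open, the fingers measure 114 mm over their backs; the gripper's body (76 mm by 85 mm) begins 54 mm behind the grasp point. The pads swing forward as they close: fully open they stand 13 mm farther back than shut.
Start: joints at [1.112, 0.124, 1.65, -0, 1.367, -0.083], TCP at [0.239, 0.605, 0.231] pointing down, gripper open.
Joint ranges: [-2.61, 2.61], [-1.02, 2.33], [0.03, 2.71], [-1.35, 4.49], [0.32, 2.68], [-2.91, 2.91]. Speed limits (rad/s): [2.57, 2.57, 3.14, 3.14, 3.14, 3.14].

## Interface

Orientations are given as a unit quaternion [w, x, y, z].
In Python, from cell import observe, grab_frame, manip, find_in, spot_point gives the robot as it stands.
- The arm moves only by the tool carry_out, never from a script. Its argument "motion" is a list of rows, each an object with "xyz": the shift along the tool's x, y, z in cm, a list of three; "dr": the turn, a rotation vector about the tool's x, y, z in degrees, a list of three. A call has 1 to 10 rows; each row shifts and turns the commanded pose from where the row before left it, along the tool's axes as they then stand; what a row does not reach is not made up. A row lasts 1/10 s, in which the tool goes at most 50 mm and 8.59 degrees, less where a joint would pass 70% of its speed; a pose out of reach is approached as far as the arm can. A call is refused whole if a number of a shift passes 5 or a number of a turn 8.59, either way. A call with a gripper value outside its range is refused whole. "hand" is the opening in per cent of the stroke, from 0 (shut) to 100 (fully open), set as the call begins (left out, the last holds). The fingers move at their own pace and stop on an object; "squeeze" is the grip in N (left out, the last holds). Time passes only in rows, so rows that do not move let the fingers close. It gives the time, the measured TCP pose, the force, the opening and the grip force at its end, in the units of the state.
- observe(): the state, without advancing time (a new reading comes with each control period).
- grab_frame(name): name is "side" or "top" or "wrist"; returns a dict with "frame" (384x512x3 uint8, red, green, blue), "intrinsics" (3x3 intrinsics, pixels), "R" (3x3) and "t" (3): a world point X has camera coordinates R X + t; the wrist camera has in their place "hand_eye" (4x4, takes a point from camera to tool coordinates, whose origin is the TCP and whose axes are the flange's). Camera axes: x right, y down, z forward; pixel columns grow to the right and rows downward; lengths in m; the calibration is good to about 2 mm. A picture is of the moment at which its call begins: read the wrist's pose just before it. There is no depth.
- manip.finish_job(): hands the job in; it is judged then, once.
Trained networks look in a picture, given as the dict that the camera call returned (one of the last four; its "shot" number tells which), for a name from the list of things; names that differ only in an ending like _2 or _b are one class to them, and where a whole thing is asked for, a point or a joint stands for the part that bears it (a point fixed in the world has none). Each returns a list of dicts, best first, with "confidence" (0 to 1); they miss things now and then, are a little off and sometimes report something else, mostly with a low value. They report only what shows in the picture. A call takes as long as a camera call. They do not tell look-alikes from the thing itself.
- find_in(label, picture): "at" ([x, y, z] in m, in world coordinates, good to about 4 mm: the middle of the surface that is visible of it).
- spot_point(label, picture): "at" ([x, y, z] in m, in world coordinates, good to about 4 mm: a listed point, or the origin of a listed thing).
The state is a dict: "clock": time; "qpos": joint angles; "qd": joint speeds; "joint_torque": joint torques, N m; "position": TCP position; "tcp_rot": TCP orientation; "force": force on the tool from outside, world axes, zero at the start; "moment": the same for the moment, N m; "finger_gap": finger opening in m; "grasp_force": force on a finger pad.
Only numpy, scipy, OpenCV 4.12 (cv2) and the standard library are available. Lean on these libraries where they do the work, as an engineer would, in place of code of your own. Each camera call takes 0.05 s, during which the arm holds its last target. There are 200 camera calls.

## Working session

There is one attempt and no reset: what is moved stays moved. The work goes in short steps, Python scripts to look and compute and a tool call to move; the robot and the scene stay as the last step left them, time stands still between calls to the robot, and variables do not carry over. Pictures are saved under pics/ and viewed, at most 10 in all, crops included, and the job is handed in when it is done.

Besides the shell and the picture viewer there is one more tool, called after "Request:" as a command line: name --argument value ..., lists and objects as JSON in quotes. carry_out: Moves the arm, as the interface text tells. Its arguments: {"type":"object","properties":{"motion":{"type":"array","items":{"type":"object","properties":{"xyz":{"type":"array","items":{"type":"number"}},"dr":{"type":"array","items":{"type":"number"}}}}},"hand":{"type":"number"},"squeeze":{"type":"number"}},"required":["motion"]}

```bash
mkdir -p pics; cat > h.py <<'E'
from cell import observe, grab_frame, manip, find_in, spot_point
import numpy as np, cv2
from scipy.spatial.transform import Rotation as Ro
def save(p,n): cv2.imwrite('pics/'+n,cv2.cvtColor(p['frame'],cv2.COLOR_RGB2BGR))
def proj(p,X):
    c=p['R']@np.array(X)+p['t']; u=p['intrinsics']@c; return (u[:2]/u[2]).round(0)
E
python3 - <<'E'
from h import *
s=observe();print(s)
for n in('top','side'):
    p=grab_frame(n);save(p,n+'.png')
    p['R']=np.array(p['R']);p['t']=np.array(p['t'])
    for f,l in((find_in,'tote'),(spot_point,'tote'),(spot_point,'tote_grip'),(spot_point,'tote_lip'),(spot_point,'hopper'),(find_in,'stub_1'),(spot_point,'specimen_jar'),(spot_point,'hone_stone'),(spot_point,'dark_bottle'),(spot_point,'tin'),(spot_point,'thread_cone')):
        print(n,f.__name__,l,[(np.round(d['at'],3).tolist(),round(d['confidence'],2),proj(p,d['at']).tolist()) for d in f(l,p)])
E
```

```text
{'clock': 0.0, 'qpos': array([ 1.11239426e+00,  1.24521549e-01,  1.65169069e+00,  1.40448673e-05,
        1.36750221e+00, -8.26029815e-02]), 'qd': array([-1.69719689e-03,  1.74817691e-03,  4.98561794e-04,  8.74404510e-05,
        3.59416233e-04,  8.65801684e-04]), 'joint_torque': array([-2.21442395e-03, -4.23617578e+01, -3.65445971e+01, -2.35461575e-04,
        7.10499138e-03, -3.64401895e-07]), 'position': array([0.23831106, 0.604073  , 0.23003252]), 'tcp_rot': array([-2.90115026e-04,  1.86797118e-01,  9.82397939e-01, -1.02048331e-03]), 'force': array([-0.07744589,  0.60480418, -1.01433526]), 'moment': array([-0.02470151,  0.02013319,  0.00830091]), 'grasp_force': 0.0, 'finger_gap': 0.08552858438097753}
top call tote [([0.494, 0.114, 0.018], 0.96, [229.0, 182.0]), ([0.265, 0.411, 0.015], 0.59, [155.0, 240.0])]
top call tote [([0.276, 0.426, -0.001], 0.94, [153.0, 237.0]), ([0.49, 0.132, 0.001], 0.9, [225.0, 184.0]), ([0.405, -0.336, 0.0], 0.32, [340.0, 203.0])]
top call tote_grip [([0.274, 0.421, 0.096], 0.72, [146.0, 237.0]), ([0.492, 0.126, 0.094], 0.71, [224.0, 179.0])]
top call 
[... 1020 characters left out ...]

side call tote_grip [([0.486, 0.126, 0.099], 0.83, [280.0, 161.0]), ([0.268, 0.423, 0.098], 0.68, [224.0, 109.0])]
side call tote_lip [([0.232, 0.356, 0.025], 0.96, [213.0, 135.0])]
side call hopper [([0.48, 0.389, 0.002], 0.75, [278.0, 138.0])]
side call stub_1 [([0.494, 0.086, 0.031], 0.56, [281.0, 185.0]), ([0.49, 0.122, 0.028], 0.4, [280.0, 179.0])]
side call specimen_jar [([0.312, -0.389, -0.003], 0.56, [203.0, 317.0])]
side call hone_stone [([0.32, -0.21, 0.001], 0.74, [216.0, 260.0])]
side call dark_bottle [([0.282, 0.269, 0.002], 0.56, [223.0, 155.0])]
side call tin [([0.426, -0.442, -0.001], 0.8, [247.0, 340.0])]
side call thread_cone [([0.408, -0.34, 0.001], 0.58, [243.0, 302.0])]
```

View pics/top.png

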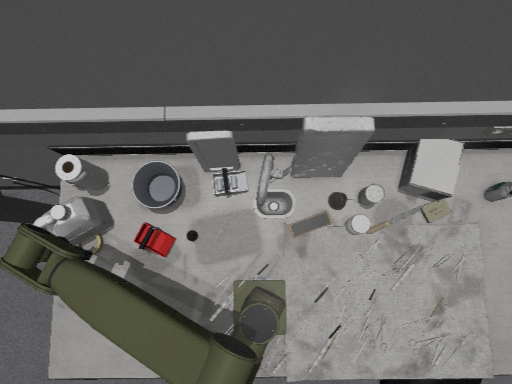

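View pics/side.png

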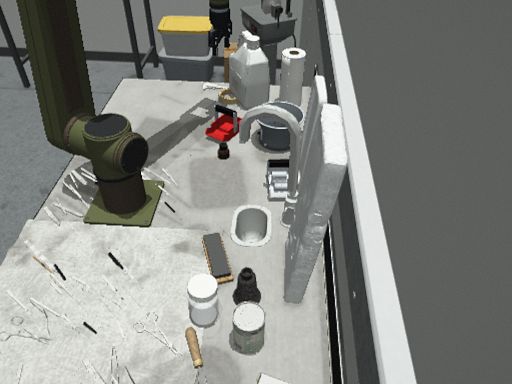

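```bash
python3 - <<'E'
import cv2
a=cv2.imread('pics/top.png')[150:280,120:270];b=cv2.imread('pics/side.png')[90:220,190:320]
cv2.imwrite('pics/crop.png',cv2.hconcat([cv2.resize(a,(400,400*130//150)),cv2.resize(b,(346,346))]))
E
```

```text
(no output)
```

View pics/crop.png

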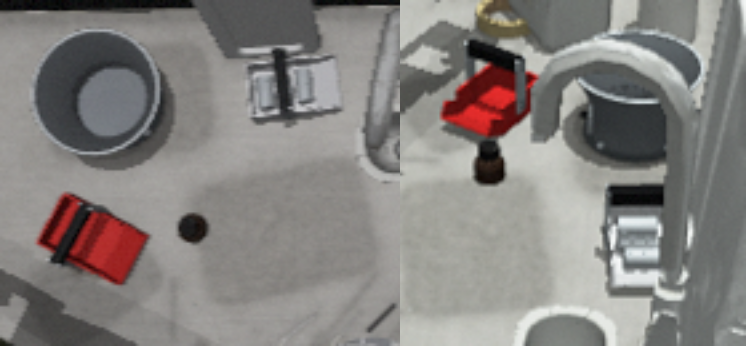

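The listed tote could be taken for either of two things: the red scoop at top (155,240), side (224,128), or the bare aluminium one with steel stubs at top (229,182), side (280,180). I choose the aluminium one. The crop confirms it has metal pan, black bar and stubs. Its lip points to −y, towards the tap. The hopper is at top (157,186), about (0.477, 0.39).

Request:
carry_out --motion '[{"xyz":[0,0,-0.8],"dr":[0,0,-6.6]},{"xyz":[0,0,-0.8],"dr":[0,0,-6.6]},{"xyz":[0,0,-0.8],"dr":[0,0,-6.6]},{"xyz":[0,0,-0.8],"dr":[0,0,-6.6]},{"xyz":[-1.3,-3.1,0],"dr":[0,0,0]},{"xyz":[-1.3,-3.1,0],"dr":[0,0,0]},{"xyz":[-1.3,-3.1,0],"dr":[0,0,0]},{"xyz":[-1.3,-3.1,0],"dr":[0,0,0]},{"xyz":[-1.3,-3.1,0],"dr":[0,0,0]},{"xyz":[-1.3,-3.1,0],"dr":[0,0,0]}]' --hand 100

```text
clock: 2.2
position: [0.3325, 0.4247, 0.2634]
tcp_rot: [0.0, -0.043, 0.999, 0.0]
force: [0.6, -0.3, -0.6]
finger_gap: 0.0855
grasp_force: 0.0
```

Request:
carry_out --motion '[{"xyz":[-1.3,-3.1,0],"dr":[0,0,0]},{"xyz":[-1.3,-3.1,0],"dr":[0,0,0]},{"xyz":[-1.3,-3.1,0],"dr":[0,0,0]},{"xyz":[-1.3,-3.1,0],"dr":[0,0,0]},{"xyz":[-1.3,-3.1,0],"dr":[0,0,0]},{"xyz":[-1.3,-3.1,0],"dr":[0,0,0]},{"xyz":[-1.3,-3.1,0],"dr":[0,0,0]},{"xyz":[-1.3,-3.1,0],"dr":[0,0,0]},{"xyz":[-1.3,-3.1,0],"dr":[0,0,0]},{"xyz":[-1.3,-3.1,0],"dr":[0,0,0]}]'

```text
clock: 3.2
position: [0.4884, 0.1268, 0.2636]
tcp_rot: [0.0, -0.042, 0.999, 0.0]
force: [1.0, -0.4, 0.2]
finger_gap: 0.0857
grasp_force: 0.0
```

```bash
cat >> h.py <<'E'
def pose():
    s=observe(); q=s['tcp_rot']; return s,np.array(s['position']),Ro.from_quat([q[1],q[2],q[3],q[0]]).as_matrix()
def wproj(p,T,R,X):
    H=np.array(p['hand_eye']); c=np.linalg.inv(H)@np.append(R.T@(np.array(X)-T),1); u=p['intrinsics']@c[:3]; return u[:2]/u[2]
def wray(p,T,R,px,z):
    H=np.array(p['hand_eye']); d=np.linalg.inv(p['intrinsics'])@np.array([*px,1.]); d=R@H[:3,:3]@d; o=R@H[:3,3]+T
    return o+d*(z-o[2])/d[2]
E
python3 - <<'E'
from h import *
s,T,R=pose();print(s['clock'],T,R.round(3).tolist())
p=grab_frame('wrist');save(p,'w1.png')
for f,l in((spot_point,'tote'),(spot_point,'tote_grip'),(spot_point,'tote_lip'),(spot_point,'hopper')):
    print(l,[(np.round(d['at'],3).tolist(),round(d['confidence'],2),wproj(p,T,R,d['at']).round().tolist()) for d in f(l,p)])
E
```

```text
3.2 [0.48838699 0.12675184 0.26355225] [[-0.996, -0.085, 0.001], [-0.085, 0.996, 0.0], [-0.001, 0.0, -1.0]]
tote [([0.495, 0.129, 0.003], 0.6, [257.0, 160.0])]
tote_grip [([0.49, 0.129, 0.095], 0.72, [258.0, 172.0])]
tote_lip [([0.499, 0.044, 0.02], 0.7, [187.0, 160.0])]
hopper [([0.473, 0.388, 0.003], 0.67, [463.0, 160.0])]
```

View pics/w1.png

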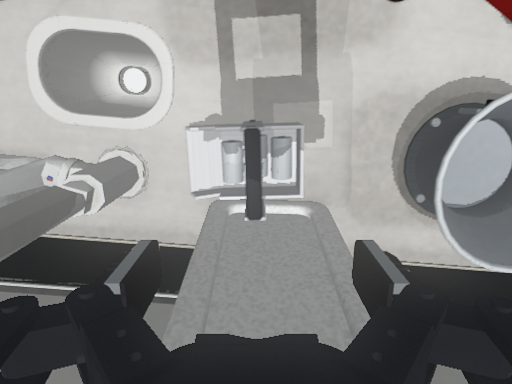

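The wrist view shows the aluminium tote at (187–303, 124–196). Its bar runs from about (252,128) to (255,218), centred near (254,172), with the lip on the left and the hopper on the right. I'll measure the bar's line and then go down.

```bash
python3 - <<'E'
from h import *
s,T,R=pose();p=grab_frame('wrist')
g=cv2.cvtColor(p['frame'],cv2.COLOR_RGB2GRAY)
pts=[]
for r in range(136,200,4):
    c=np.where(g[r,235:275]<60)[0]+235
    print(r,c.min() if len(c) else 0,c.max() if len(c) else 0,end='; ')
    if len(c): pts.append((c.mean(),r))
print(); a,b=pts[1],pts[-2]
for q in(a,b): print(wray(p,T,R,q,0.1).round(4))
for q in((303,126),(303,196)): print('back',wray(p,T,R,q,0.046).round(4))
for q in((188,128),(193,197)): print('lip',wray(p,T,R,q,0.022).round(4))
E
```

```text
136 243 243; 140 0 0; 144 0 0; 148 0 0; 152 0 0; 156 0 0; 160 0 0; 164 0 0; 168 0 0; 172 0 0; 176 0 0; 180 0 0; 184 0 0; 188 0 0; 192 0 0; 196 0 0; Traceback (most recent call last):
  File "<stdin>", line 9, in <module>
IndexError: list index out of range
```

```bash
python3 - <<'E'
from h import *
s,T,R=pose();p=grab_frame('wrist');print(s['clock'])
g=cv2.cvtColor(p['frame'],cv2.COLOR_RGB2GRAY)
print(g[170,235:275])
pts=[]
for r in range(140,212,4):
    c=np.where(g[r,240:270]<g[r,240:270].min()+25)[0]+240
    print(r,c.min(),c.max(),end='; ');pts.append((c.mean(),r))
l=cv2.fitLine(np.float32(pts),cv2.DIST_HUBER,0,.01,.01).ravel()
f=lambda r:(l[2]+(r-l[3])*l[0]/l[1],r)
print()
for r in (128,172,218): print(f(r),wray(p,T,R,f(r),0.103).round(4))
for q in((303,126),(303,196)): print('back',wray(p,T,R,q,0.046).round(4))
for q in((188,128),(193,197)): print('lip',wray(p,T,R,q,0.022).round(4))
E
```

```text
3.5
[195 188 184 177 168 156 138 160 208  62  70  73  73  73  72  72  71  71
  71  71  69  70  69  67  72 106 156 186 175 164 148 157 213 232 222 137
 146 165 179 184]
140 243 258; 144 243 258; 148 243 259; 152 244 259; 156 244 259; 160 244 259; 164 244 259; 168 244 259; 172 244 259; 176 244 259; 180 244 259; 184 245 259; 188 244 260; 192 245 260; 196 245 260; 200 245 260; 204 245 260; 208 245 261; 
(np.float32(250.23753), 128) [0.4463 0.1202 0.103 ]
(np.float32(251.62477), 172) [0.4877 0.1249 0.103 ]
(np.float32(253.07507), 218) [0.5345 0.1302 0.103 ]
back [0.4441 0.1772 0.046 ]
back [0.5238 0.1871 0.046 ]
lip [0.4595 0.0465 0.022 ]
lip [0.5437 0.0551 0.022 ]
```

Request:
carry_out --motion '[{"xyz":[-0.2,-0.15,2.0],"dr":[0,0,-1.5]},{"xyz":[0,0,2.0]},{"xyz":[0,0,2.0]},{"xyz":[0,0,2.0]},{"xyz":[0,0,2.0]},{"xyz":[0,0,2.0]},{"xyz":[0,0,2.0]},{"xyz":[0,0,2.0]},{"xyz":[0,0,2.0]},{"xyz":[0,0,0.7]}]' --squeeze 80

```text
schema error: expected keys xyz, dr
```

Request:
carry_out --motion '[{"xyz":[0,0,0]},{"xyz":[0,0,0]},{"xyz":[0,0,0]},{"xyz":[0,0,0]},{"xyz":[0,0,0]},{"xyz":[0,0,0]},{"xyz":[0,0,0]},{"xyz":[0,0,0]},{"xyz":[0,0,0]},{"xyz":[0,0,0]}]' --hand 0

```text
schema error: expected keys xyz, dr
```

Request:
carry_out --motion '[{"xyz":[-0.2,-0.15,2.0],"dr":[0,0,-1.5]},{"xyz":[0,0,2.0],"dr":[0,0,0]},{"xyz":[0,0,2.0],"dr":[0,0,0]},{"xyz":[0,0,2.0],"dr":[0,0,0]},{"xyz":[0,0,2.0],"dr":[0,0,0]},{"xyz":[0,0,2.0],"dr":[0,0,0]},{"xyz":[0,0,2.0],"dr":[0,0,0]},{"xyz":[0,0,2.0],"dr":[0,0,0]},{"xyz":[0,0,2.0],"dr":[0,0,0]},{"xyz":[0,0,0.7],"dr":[0,0,0]}]' --squeeze 80

```text
clock: 4.55
position: [0.4881, 0.1275, 0.0741]
tcp_rot: [-0.002, -0.056, 0.998, -0.0]
force: [-0.4, -0.4, -0.4]
finger_gap: 0.0856
grasp_force: 0.0
```

Request:
carry_out --motion '[{"xyz":[0,0,0],"dr":[0,0,0]},{"xyz":[0,0,0],"dr":[0,0,0]},{"xyz":[0,0,0],"dr":[0,0,0]},{"xyz":[0,0,0],"dr":[0,0,0]},{"xyz":[0,0,0],"dr":[0,0,0]},{"xyz":[0,0,0],"dr":[0,0,0]},{"xyz":[0,0,0],"dr":[0,0,0]},{"xyz":[0,0,0],"dr":[0,0,0]},{"xyz":[0,0,0],"dr":[0,0,0]},{"xyz":[0,0,0],"dr":[0,0,0]}]' --hand 0

```text
clock: 5.55
position: [0.4909, 0.1264, 0.0774]
tcp_rot: [0.001, -0.056, 0.998, -0.0]
force: [0.0, -2.9, 5.2]
finger_gap: 0.0145
grasp_force: 79.0
```

Request:
carry_out --motion '[{"xyz":[0,0,-0.5],"dr":[0,0,0]},{"xyz":[0,0,-1.0],"dr":[0,0,0]},{"xyz":[0,0,-2.0],"dr":[0,0,0]},{"xyz":[0,0,-2.5],"dr":[0,0,0]},{"xyz":[0,0,-2.5],"dr":[0,0,0]},{"xyz":[0,0,-3.0],"dr":[0,0,0]},{"xyz":[0,0,-3.0],"dr":[0,0,0]},{"xyz":[0,0,-2.5],"dr":[0,0,0]},{"xyz":[0,0,-2.0],"dr":[0,0,0]},{"xyz":[0,0,-1.0],"dr":[0,0,0]}]'

```text
clock: 6.55
position: [0.49, 0.127, 0.2778]
tcp_rot: [0.001, -0.056, 0.998, 0.0]
force: [-0.1, -0.3, -5.7]
finger_gap: 0.015
grasp_force: 78.4
```

```bash
python3 - <<'E'
from h import *
s,T,R=pose();print(s['clock'],T,R.round(3).tolist(),s['force'],s['grasp_force'],s['qpos'].round(2))
p=grab_frame('wrist');save(p,'w2.png')
for l in ('hopper','tote_lip','tote_grip'): print(l,[(np.round(d['at'],3).tolist(),round(d['confidence'],2)) for d in spot_point(l,p)])
E
```

```text
6.55 [0.49002944 0.12699336 0.27777269] [[-0.994, -0.111, 0.001], [-0.111, 0.994, 0.001], [-0.001, 0.001, -1.0]] [-0.13075717 -0.32853893 -5.73619265] 78.3574891090393 [ 0.15 -0.23  1.91  0.    1.46 -1.53]
hopper [([0.473, 0.386, 0.003], 0.59)]
tote_lip [([0.497, 0.045, 0.222], 0.93)]
tote_grip []
```

View pics/w2.png

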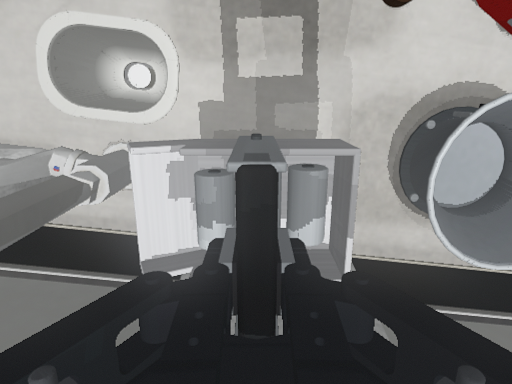

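The tote is lifted; the load reads 5.7 N and the stubs lie in it at (215,207) and (307,205). Next I carry it to the far (+y) side of the hopper so the lip is over the mouth.

Request:
carry_out --motion '[{"xyz":[-0.07,0.5,0],"dr":[0,0,0]},{"xyz":[-0.07,1.0,0],"dr":[0,0,0]},{"xyz":[-0.07,1.5,0],"dr":[0,0,0]},{"xyz":[-0.07,2.0,0],"dr":[0,0,0]},{"xyz":[-0.07,2.4,0],"dr":[0,0,0]},{"xyz":[-0.07,2.6,0],"dr":[0,0,0]},{"xyz":[-0.07,2.6,0],"dr":[0,0,0]},{"xyz":[-0.07,2.6,0],"dr":[0,0,0]},{"xyz":[-0.07,2.6,0],"dr":[0,0,0]},{"xyz":[-0.07,2.6,0],"dr":[0,0,0]}]'

```text
clock: 7.75
position: [0.4735, 0.3327, 0.2757]
tcp_rot: [-0.0, -0.056, 0.998, 0.0]
force: [0.6, 0.1, -6.6]
finger_gap: 0.0144
grasp_force: 78.4
```

Request:
carry_out --motion '[{"xyz":[-0.07,2.6,0.3],"dr":[0,0,0]},{"xyz":[-0.07,2.6,0.6],"dr":[0,0,0]},{"xyz":[-0.07,2.6,0.7],"dr":[0,0,0]},{"xyz":[-0.07,2.4,0.8],"dr":[0,0,0]},{"xyz":[-0.07,2.2,0.9],"dr":[0,0,0]},{"xyz":[-0.07,1.8,0.9],"dr":[0,0,0]},{"xyz":[-0.07,1.3,0.8],"dr":[0,0,0]},{"xyz":[-0.07,0.8,0.7],"dr":[0,0,0]},{"xyz":[-0.07,0.5,0.4],"dr":[0,0,0]},{"xyz":[-0.07,0.3,0.2],"dr":[0,0,0]}]'

```text
clock: 8.75
position: [0.4622, 0.5011, 0.2126]
tcp_rot: [-0.0, -0.056, 0.998, -0.0]
force: [-0.2, 0.0, -6.6]
finger_gap: 0.0145
grasp_force: 78.4
```

```bash
python3 - <<'E'
from h import *
s,T,R=pose();print(s['clock'],T,R.round(3).tolist(),s['force'],s['grasp_force'],s['qpos'].round(2))
print('lip',T+R@[0,-.078,.055])
p=grab_frame('top');save(p,'t2.png')
for l in ('hopper','tote_lip'): print(l,[(np.round(d['at'],3).tolist(),round(d['confidence'],2)) for d in spot_point(l,p)])
E
```

```text
8.75 [0.46216612 0.50105143 0.21256382] [[-0.994, -0.111, -0.001], [-0.111, 0.994, -0.001], [0.001, -0.001, -1.0]] [-0.22667862  0.04067439 -6.57902705] 78.40321183204651 [ 0.75  0.2   1.59 -0.    1.35 -0.93]
lip [0.47078558 0.42348395 0.15762757]
hopper [([0.475, 0.391, 0.001], 0.66)]
tote_lip [([0.466, 0.422, 0.157], 0.71), ([0.233, 0.352, 0.022], 0.66)]
```

View pics/t2.png

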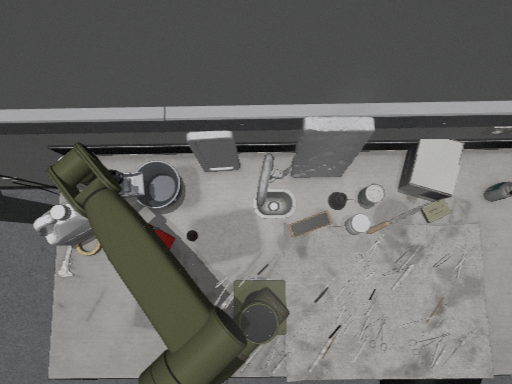

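The top view shows the tote lip at about (142,184), just inside the hopper's mouth, centred at (158,187). I tip it about the lip.

Request:
carry_out --motion '[{"xyz":[0,-0.5,-0.66],"dr":[-5,0,0]},{"xyz":[0,-0.5,-0.66],"dr":[-5,0,0]},{"xyz":[0,-0.5,-0.66],"dr":[-5,0,0]},{"xyz":[0,-0.5,-0.66],"dr":[-5,0,0]},{"xyz":[0,-0.5,-0.66],"dr":[-5,0,0]},{"xyz":[0,-0.5,-0.66],"dr":[-5,0,0]},{"xyz":[0,-0.5,-0.66],"dr":[-5,0,0]},{"xyz":[0,-0.5,-0.66],"dr":[-5,0,0]},{"xyz":[0,-0.5,-0.66],"dr":[-5,0,0]},{"xyz":[0,-0.5,-0.66],"dr":[-5,0,0]}]'

```text
clock: 9.9
position: [0.4711, 0.431, 0.2562]
tcp_rot: [-0.021, -0.051, 0.904, 0.423]
force: [-0.7, 0.5, -3.5]
finger_gap: 0.015
grasp_force: 79.6
```

```bash
python3 - <<'E'
from h import *
s,T,R=pose();print(s['clock'],T,R.round(3).tolist(),s['force'],s['grasp_force'],s['qpos'].round(2))
print('lip',T+R@[0,-.078,.055])
E
```

```text
9.9 [0.47110805 0.43098972 0.25620466] [[-0.994, -0.075, -0.081], [-0.11, 0.637, 0.763], [-0.006, 0.767, -0.641]] [-0.73416446  0.49937244 -3.45523615] 79.62594866752625 [ 0.32 -0.06  1.97  0.94  1.2  -1.71]
lip [0.47249384 0.423287   0.16108501]
```

Request:
carry_out --motion '[{"xyz":[0,-0.5,-0.66],"dr":[-5,0,0]},{"xyz":[0,-0.5,-0.66],"dr":[-5,0,0]},{"xyz":[0,-0.5,-0.66],"dr":[-5,0,0]},{"xyz":[0,0,0],"dr":[0,0,0]},{"xyz":[0,0,0],"dr":[0,0,0]},{"xyz":[0,0,0],"dr":[0,0,0]},{"xyz":[0,0,0],"dr":[0,0,0]}]'

```text
clock: 10.6
position: [0.4731, 0.4082, 0.2545]
tcp_rot: [-0.029, -0.048, 0.842, 0.536]
force: [-0.8, 0.2, -3.8]
finger_gap: 0.0147
grasp_force: 79.9
```

```bash
python3 - <<'E'
from h import *
s,T,R=pose();print(s['clock'],T,R.round(3).tolist(),s['force'],s['grasp_force'],s['qpos'].round(2))
p=grab_frame('top');q=grab_frame('wrist')
a=cv2.resize(p['frame'][130:240,80:240],None,fx=2.4,fy=2.4)
b=cv2.resize(q['frame'],(352,264))
o=np.hstack([a[:264,:384],b]);cv2.imwrite('pics/t3.png',cv2.cvtColor(o,cv2.COLOR_RGB2BGR))
for c in(p,q): print([(np.round(d['at'],3).tolist(),round(d['confidence'],2)) for d in find_in('stub_1',c)])
E
```

```text
10.6 [0.4730694  0.40823564 0.25452946] [[-0.994, -0.05, -0.1], [-0.112, 0.42, 0.9], [-0.003, 0.906, -0.423]] [-0.81547691  0.18058315 -3.78828859] 79.85533118247986 [ 0.21 -0.02  2.04  1.21  1.31 -1.95]
[([0.468, 0.396, 0.033], 0.64), ([0.466, 0.42, 0.031], 0.4), ([0.48, 0.35, 0.034], 0.39)]
[([0.465, 0.428, 0.031], 0.77), ([0.488, 0.415, 0.029], 0.41)]
```

View pics/t3.png

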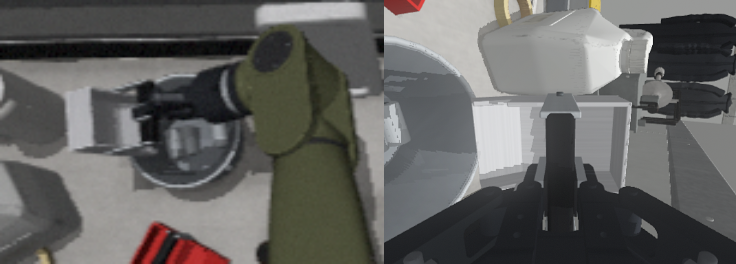

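The pan is empty: the wrist view shows a bare floor, the load is down to 3.8 N, and the stubs lie in the hopper. I level the tote, raise it and carry it back to the −y side.

Request:
carry_out --motion '[{"xyz":[0,0.45,0.7],"dr":[5,0,0]},{"xyz":[0,0.45,0.7],"dr":[5,0,0]},{"xyz":[0,0.45,0.7],"dr":[5,0,0]},{"xyz":[0,0.45,0.7],"dr":[5,0,0]},{"xyz":[0,0.45,0.7],"dr":[5,0,0]},{"xyz":[0,0.45,0.7],"dr":[5,0,0]},{"xyz":[0,0.45,0.7],"dr":[5,0,0]},{"xyz":[0,0.45,0.7],"dr":[5,0,0]},{"xyz":[0,0.45,0.7],"dr":[5,0,0]},{"xyz":[0,0.45,0.7],"dr":[5,0,0]}]'

```text
clock: 11.8
position: [0.4634, 0.4858, 0.2327]
tcp_rot: [-0.008, -0.055, 0.99, 0.129]
force: [0.2, -0.2, -4.3]
finger_gap: 0.0147
grasp_force: 79.5
```

Request:
carry_out --motion '[{"xyz":[0,0.45,0.4],"dr":[5,0,0]},{"xyz":[0,0.45,0.2],"dr":[5,0,0]},{"xyz":[0,0.45,0],"dr":[5,0,0]},{"xyz":[0,0,-1.0],"dr":[0,0,0]},{"xyz":[0,0,-1.5],"dr":[0,0,0]},{"xyz":[0,0,-1.5],"dr":[0,0,0]},{"xyz":[0,0,-0.8],"dr":[0,0,0]},{"xyz":[0,0,-0.3],"dr":[0,0,0]},{"xyz":[0,0,0],"dr":[0,0,0]}]'

```text
clock: 12.7
position: [0.4629, 0.4993, 0.2812]
tcp_rot: [0.001, -0.055, 0.998, 0.001]
force: [-0.3, -0.2, -4.2]
finger_gap: 0.0149
grasp_force: 79.6
```

```bash
python3 - <<'E'
from h import *
s,T,R=pose();print(s['clock'],T,R.round(3).tolist(),s['force'],s['grasp_force'],s['qpos'].round(2))
print('to go tool cm',R.T@(np.array([.476,.185,.2775])-T)*100)
Rt=np.array([[-.994,-.111,0],[-.111,.994,0],[0,0,-1]]);print(Ro.from_matrix(R.T@Rt).as_rotvec(True))
p=grab_frame('wrist')
print([(np.round(d['at'],3).tolist(),round(d['confidence'],2)) for d in find_in('stub_1',p)],[(np.round(d['at'],3).tolist(),round(d['confidence'],2)) for d in spot_point('tote_lip',p)])
E
```

```text
12.7 [0.46292943 0.49931416 0.28123159] [[-0.994, -0.11, 0.001], [-0.11, 0.994, 0.002], [-0.001, 0.001, -1.0]] [-0.28464972 -0.16171996 -4.24232434] 79.60696578025818 [ 0.74  0.16  1.52  0.    1.45 -0.94]
to go tool cm [  2.16216731 -31.38471864   0.32561139]
[ 0.0814298   0.07755505 -0.05036613]
[([0.478, 0.349, 0.029], 0.66), ([0.447, 0.4, 0.027], 0.59)] [([0.469, 0.42, 0.225], 0.91)]
```

Request:
carry_out --motion '[{"xyz":[0.1,-0.7,0],"dr":[0,0,0]},{"xyz":[0.1,-1.3,0],"dr":[0,0,0]},{"xyz":[0.1,-2.0,0],"dr":[0,0,0]},{"xyz":[0.1,-2.0,0],"dr":[0,0,0]},{"xyz":[0.1,-2.0,0],"dr":[0,0,0]},{"xyz":[0.1,-2.0,0],"dr":[0,0,0]},{"xyz":[0.1,-2.0,0],"dr":[0,0,0]},{"xyz":[0.1,-2.0,0],"dr":[0,0,0]},{"xyz":[0.1,-2.0,0],"dr":[0,0,0]},{"xyz":[0.1,-2.0,0],"dr":[0,0,0]}]'

```text
clock: 13.85
position: [0.4726, 0.3178, 0.28]
tcp_rot: [0.0, -0.055, 0.998, -0.0]
force: [0.0, -0.3, -2.8]
finger_gap: 0.015
grasp_force: 79.5
```

Request:
carry_out --motion '[{"xyz":[0.1,-2.0,0],"dr":[0,0,0]},{"xyz":[0.1,-2.0,0],"dr":[0,0,0]},{"xyz":[0.1,-2.0,0],"dr":[0,0,0]},{"xyz":[0.1,-2.0,0],"dr":[0,0,0]},{"xyz":[0.1,-1.8,0.1],"dr":[0,0,0]},{"xyz":[0.1,-1.5,0.1],"dr":[0,0,0]},{"xyz":[0.1,-1.0,0.1],"dr":[0,0,0]},{"xyz":[0.1,-0.7,0],"dr":[0,0,0]},{"xyz":[0.1,-0.3,0],"dr":[0,0,0]},{"xyz":[0,0,0],"dr":[0,0,0]}]'

```text
clock: 14.85
position: [0.4783, 0.1864, 0.2769]
tcp_rot: [0.0, -0.055, 0.998, 0.0]
force: [0.9, 0.1, -3.9]
finger_gap: 0.0145
grasp_force: 79.6
```

```bash
python3 - <<'E'
from h import *
s,T,R=pose();print(s['clock'],T,R.round(3).tolist(),s['force'],s['grasp_force'])
p=grab_frame('top');q=grab_frame('side')
a=cv2.resize(p['frame'][130:260,120:400],(784,364))[:, :448]
b=cv2.resize(q['frame'][80:250,180:340],(342,364))
cv2.imwrite('pics/t4.png',cv2.cvtColor(np.hstack([a,b]),cv2.COLOR_RGB2BGR))
for c in(p,q):
  print([(np.round(d['at'],3).tolist(),round(d['confidence'],2)) for d in find_in('stub_1',c)],[(np.round(d['at'],3).tolist(),round(d['confidence'],2)) for d in spot_point('tote',c)])
E
```

```text
14.85 [0.47829449 0.18636746 0.27694875] [[-0.994, -0.111, 0.0], [-0.111, 0.994, 0.0], [-0.0, 0.0, -1.0]] [ 0.93247835  0.147253   -3.90098312] 79.55586433410645
[([0.469, 0.132, 0.211], 0.7), ([0.471, 0.396, 0.032], 0.54), ([0.467, 0.423, 0.03], 0.53)] [([0.475, 0.195, 0.201], 0.79), ([0.275, 0.427, 0.002], 0.67), ([0.472, 0.401, 0.024], 0.57)]
[([0.474, 0.176, 0.238], 0.39)] [([0.272, 0.427, 0.001], 0.85), ([0.473, 0.19, 0.199], 0.79), ([0.479, 0.388, 0.002], 0.69), ([0.314, -0.388, -0.003], 0.33)]
```

View pics/t4.png

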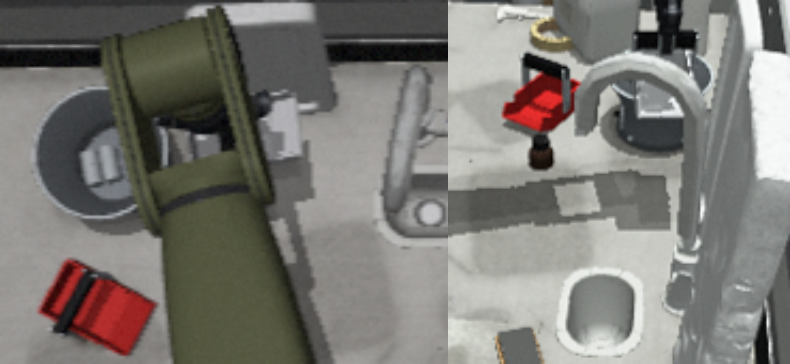

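The tote hangs beside the hopper and two stubs show in it at (85,160) and (108,158). Before I hold still, I check the third stub and that the pan is empty.

```bash
python3 - <<'E'
from h import *
p=grab_frame('wrist');save(p,'w5.png')
print([(np.round(d['at'],3).tolist(),round(d['confidence'],2)) for d in find_in('stub_1',p)])
E
```

```text
[([0.462, 0.426, 0.031], 0.74), ([0.471, 0.4, 0.029], 0.64), ([0.487, 0.355, 0.034], 0.6)]
```

View pics/w5.png

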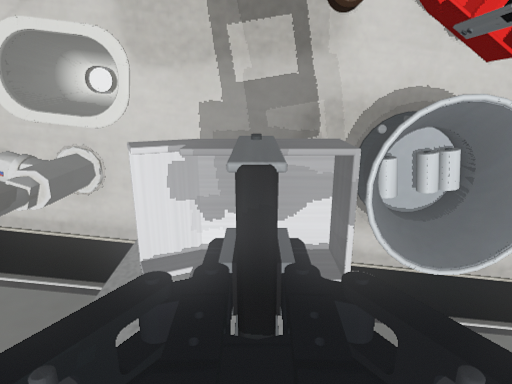

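Request:
carry_out --motion '[{"xyz":[0,0,0],"dr":[0,0,0]},{"xyz":[0,0,0],"dr":[0,0,0]},{"xyz":[0,0,0],"dr":[0,0,0]},{"xyz":[0,0,0],"dr":[0,0,0]},{"xyz":[0,0,0],"dr":[0,0,0]},{"xyz":[0,0,0],"dr":[0,0,0]},{"xyz":[0,0,0],"dr":[0,0,0]},{"xyz":[0,0,0],"dr":[0,0,0]},{"xyz":[0,0,0],"dr":[0,0,0]},{"xyz":[0,0,0],"dr":[0,0,0]}]'

```text
clock: 16.25
position: [0.4784, 0.1864, 0.2769]
tcp_rot: [-0.0, -0.056, 0.998, 0.0]
force: [-0.7, 0.4, -3.7]
finger_gap: 0.0149
grasp_force: 79.6
```

All three stubs are in the hopper at (388,177), (428,172) and (450,170), and the pan is empty. I hold still for the rest of the time, then hand in.

Request:
carry_out --motion '[{"xyz":[0,0,0],"dr":[0,0,0]},{"xyz":[0,0,0],"dr":[0,0,0]},{"xyz":[0,0,0],"dr":[0,0,0]},{"xyz":[0,0,0],"dr":[0,0,0]},{"xyz":[0,0,0],"dr":[0,0,0]},{"xyz":[0,0,0],"dr":[0,0,0]},{"xyz":[0,0,0],"dr":[0,0,0]},{"xyz":[0,0,0],"dr":[0,0,0]},{"xyz":[0,0,0],"dr":[0,0,0]},{"xyz":[0,0,0],"dr":[0,0,0]}]'

```text
clock: 17.25
position: [0.4783, 0.1864, 0.2769]
tcp_rot: [-0.0, -0.056, 0.998, -0.0]
force: [-0.3, 0.3, -3.6]
finger_gap: 0.0147
grasp_force: 79.6
```

Request:
carry_out --motion '[{"xyz":[0,0,0],"dr":[0,0,0]},{"xyz":[0,0,0],"dr":[0,0,0]},{"xyz":[0,0,0],"dr":[0,0,0]},{"xyz":[0,0,0],"dr":[0,0,0]},{"xyz":[0,0,0],"dr":[0,0,0]},{"xyz":[0,0,0],"dr":[0,0,0]},{"xyz":[0,0,0],"dr":[0,0,0]},{"xyz":[0,0,0],"dr":[0,0,0]},{"xyz":[0,0,0],"dr":[0,0,0]},{"xyz":[0,0,0],"dr":[0,0,0]}]'

```text
clock: 18.25
position: [0.4783, 0.1864, 0.2769]
tcp_rot: [-0.0, -0.056, 0.998, -0.0]
force: [0.7, 0.1, -3.6]
finger_gap: 0.0148
grasp_force: 79.6
```

Request:
carry_out --motion '[{"xyz":[0,0,0],"dr":[0,0,0]},{"xyz":[0,0,0],"dr":[0,0,0]},{"xyz":[0,0,0],"dr":[0,0,0]},{"xyz":[0,0,0],"dr":[0,0,0]},{"xyz":[0,0,0],"dr":[0,0,0]},{"xyz":[0,0,0],"dr":[0,0,0]},{"xyz":[0,0,0],"dr":[0,0,0]},{"xyz":[0,0,0],"dr":[0,0,0]},{"xyz":[0,0,0],"dr":[0,0,0]},{"xyz":[0,0,0],"dr":[0,0,0]}]'

```text
clock: 19.25
position: [0.4783, 0.1865, 0.2769]
tcp_rot: [0.0, -0.056, 0.998, 0.0]
force: [0.7, -0.2, -4.1]
finger_gap: 0.015
grasp_force: 79.6
```

```bash
python3 -c "
from h import *
s,T,R=pose();print(s['clock'],T,s['grasp_force']);print(manip.finish_job())"
```

```text
19.25 [0.47834379 0.18646075 0.27689615] 79.55618977546692
the job is handed in; nothing more can be done
None
```

The job is handed in at 19.25 s: all three stubs are in the hopper, and the empty tote is held level beside it, underside about 20 cm up, after more than 3 s still.

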